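Used dishes through the discard chute flap

ROBOT

A 6-joint arm with a two-finger parallel gripper is mounted at the origin on a cart in front of the work surface, level with it; the furniture and walls round the work are solid. World frame = base frame: x ahead of the robot, y to its left, z up, the work surface at z = 0. Lengths are in mm, angles in rad, forces in N, time in s.
With the tool pointing down it reaches from about 300 to 775 mm from the base axis. Payload 14.6 kg.
Tool frame: the origin (TCP) lies on the centre line of the jaws, within the pads' length; the fingertips stand 19 mm ahead of it and the grasp point (between the pads) is the TCP (bot.tip_reach is the distance from the TCP to the fingertips, in mm); y points along the fingers, x is the direction in which the jaws open and shut, and the axes are right-handed (so a half turn about y gives the same grasp; the last joint's range is limited). The gripper opens to 85 mm and grips with 20 to 120 N. Pads are 22 mm wide; open, the fingers measure 114 mm over their backs; the gripper's body (76 mm by 85 mm) begins 54 mm behind the grasp point. The pads swing forward as they close: fully open they stand 13 mm farther back than shut.
Start: joints at [1.188, 0.3, 1.521, -0, 1.321, -0.067], TCP at [170.815, 522.792, 250.281] pointing down, gripper open.
Joint ranges: [-3.03, 3.03], [-0.79, 2.21], [0.23, 2.52], [-1.04, 4.18], [0, 3.07], [-2.55, 2.55]. Speed limits (rad/s): [2.22, 2.22, 2.57, 3.14, 3.14, 3.14].

INTERFACE

Orientations are given as a unit quaternion [w, x, y, z].
In Python, from rig import bot gives the robot as it stands. Calls block until the motion is done:
- bot.move_to(position, orientation): joint-space move of the TCP to a pose.
- bot.servo_line(position, attitude=None, speed=150, until_force=None): straight line of the TCP; attitude=None keeps the orientation; speed is the mean speed in mm/s. With until_force (N) it stops when the force on the tool has changed by that much, and returns True; else False.
- bot.move_joints(angles): joint-space move.
- bot.move_gripper(opening, grip_force=None): finger opening in mm; grip_force is the grip in N (None keeps the last); returns when the fingers have stopped.
- bot.dwell(seconds).
- bot.ik(position, orientation): joint angles nearest the present ones, or None.
- bot.read_state(): the state.
- bot.read_camera(name): name is "scene" or "side" or "wrist"; returns a dict with "image" (420x560x3 uint8, blue, green, red), "depth" (420x560 float32, mm along the optical axis (not along the pixel's ray), 0 where there is no reading), "fovy" (degrees; the focal length in pixels is half the picture's height over the tangent of half this angle, whatever the lens; pixels are square), "cx", "cy" (the principal point, pixels), "eye" and "attitude" of the camera in the world; the wrist camera has in their place "mount" (4x4, takes a point from camera to tool coordinates, whose origin is the TCP and whose axes are the tool frame's). Camera axes: x right, y down, z forward; pixel columns grow to the right and rows downward; lengths in mm; the calibration is good to about 2 mm. The wrist camera is an equidistant fisheye: a pixel r from the principal point sees the ray r / f radians off the axis. A picture is of the moment at which its call begins: read the wrist's pose just before it.
A pose or a line that the arm cannot do raises bot.MotionError and nothing moves.
- bot.finish_job(): hands the job in, once; it reports no verdict.
The state is a dict: "clock": time; "joint_positions": joint angles; "qvel": joint speeds; "effort": joint torques, N m; "ee_pos": TCP position; "tool_rot": TCP orientation; "ft_force": force on the tool from outside, world axes, zero at the start; "moment": the same for the moment, N m; "grip_width": finger opening in mm.
Only numpy, scipy, OpenCV 4.12 (cv2) and the standard library are available. Lean on these libraries where they do the work, as an engineer would, in place of code of your own. Each camera call takes 0.05 s, during which the arm holds its last target.

TASK

Push the stack of culture dishes along the deck of the discard chute with your fingers, through the hanging flap and over the top of the slide, so that it slides down inside the hood; then draw your fingers back out so that the flap swings shut behind it. Only push the dishes, do not pick them up, do not tip them over, and leave the bottle and the beaker beside the chute where they stand.

Things in the scene. Friction and masses are not known exactly. Their poses are not given: they have to be found in the camera images.
- chute: Discard chute, fixed. Origin on the worktop under the middle of the doorway; x points into the chute (pushing direction), y left, z up. A level, smooth steel deck, 180 mm wide, top 60 mm above the worktop, runs from x = -0.180 before the doorway through it to x = +0.034. Behind the doorway is a closed clear hood, 134 mm high above the worktop, to x = 0.179.
- doorway (a point): Middle of the doorway on the deck's surface, straight under the flap's hinge; axes as the chute's. The opening is 106 mm wide and 67 mm high above the deck, between posts 12 mm wide; the lintel over it is 7 mm thick in x and 7 mm high (its top 74 mm above the deck).
- guides (a point): Point on the deck midway between the outer ends of two guide strips (4 mm thick, 22 mm high, standing on the deck). They are 172 mm apart here, converge to 106 mm apart 80 mm farther on (30 mm before the doorway), then run straight to the doorway.
- slide_top (a point): Middle of the deck's inner edge, 34 mm behind the doorway, where a slippery white slide begins; it falls 16 degrees to the hood's end wall, 140 mm farther on.
- flap (a joint): Hinge of the flap, a 3 mm aluminium plate 100 mm wide and 61 mm long (30 g) hanging in the doorway from a level pin 64 mm above the deck. 0 = hanging shut, grows as its lower edge swings inwards (+x of the chute), stops at 1.45 rad; it cannot swing outwards. It is smooth, turns freely and falls shut by its own weight when nothing holds it.
- dishes_center (a point): Centre of the round stack of three covered culture dishes (90 mm diameter, 47 mm high, about 90 g, smooth, one rigid piece) that stands on the deck before the doorway; the point is 23.5 mm above its underside. Once its centre is a few mm past the deck's inner edge and the push eases, the stack tips onto the slide and slides down by itself; until then it stays where it is left.
- bottle_center (a point): Half-way up the small clear bottle with a blue cap, 55 mm diameter, 96 mm high, standing loose on the worktop to the left of the chute. Leave it alone.
- beaker_center (a point): Half-way up the small glass beaker, 54 to 60 mm diameter, 68 mm high, standing loose on the worktop to the right of the chute. Leave it alone.
Things that resemble listed ones, but are neither listed nor needed, are in the scene too. What is shaped like the part that bears dishes_center but green or red is not meant.

How it is judged:
By the outcome, as a careful person would: the job done as asked, in the order asked, and still so for the second after the job is handed in, with the robot touching nothing.
It also fails if it takes over 38 s, if anything falls off the work surface, if the arm or the gripper's body presses on something with over 40 N, if the wrist force passes 120 N, or if a joint passes its speed limit or range.

## Working session

There is one attempt and no reset: what is moved stays moved. The work goes in short steps, each a Python script; the robot and the scene stay as the last script left them, time stands still between calls to the robot, and variables do not carry over. Pictures are saved under pics/ and viewed, and the job is handed in when it is done.

```bash
mkdir -p pics
cat > h.py <<'E'
import numpy as np, cv2
from scipy.spatial.transform import Rotation as R
from rig import bot
def rot(q): return R.from_quat([q[1],q[2],q[3],q[0]]).as_matrix()
def foc(c): return 210/np.tan(np.radians(c["fovy"])/2)
def att(c):
    a=np.array(c["attitude"]); return rot(a) if a.size==4 else a.reshape(3,3)
def ray(c,u,v): 
    d=np.array([(u-c["cx"])/foc(c),(v-c["cy"])/foc(c),1.]); return att(c)@d
def onz(c,u,v,z):
    d=ray(c,u,v); e=np.array(c["eye"]); return e+d*(z-e[2])/d[2]
def cloud(c):
    v,u=np.mgrid[0:420,0:560]; f=foc(c); D=c["depth"]
    P=np.stack([(u-c["cx"])/f*D,(v-c["cy"])/f*D,D],-1)
    return P@att(c).T+np.array(c["eye"])
def proj(c,p):
    q=att(c).T@(np.array(p)-c["eye"]); f=foc(c); return q[0]/q[2]*f+c["cx"],q[1]/q[2]*f+c["cy"]
E
python3 - <<'E'
from h import *
import pickle
for n in ("scene","side"):
    c=bot.read_camera(n); cv2.imwrite(f"pics/{n}0.png",c["image"]); pickle.dump(c,open(n+"0.pkl","wb"))
    print(n,c["fovy"],c["cx"],c["cy"],c["eye"],c["attitude"])
s=bot.read_state(); print(s)
E
```

```text
scene 52.4213992122038 279.17038376173696 208.27340084460033 [-111.75286458 -704.26006953  662.39397218] [-0.45233584  0.8164039  -0.30994621  0.18113615]
side 56.210238261248826 281.8271540432735 212.52886385127866 [449.75547477 737.11797184 463.81131198] [ 0.02145723 -0.04564881  0.84235617 -0.53655554]
{'clock': 0.1, 'joint_positions': array([ 1.18839433e+00,  3.00448243e-01,  1.52153837e+00, -3.45690357e-06,
        1.32073444e+00, -6.65813175e-02]), 'qvel': array([ 0.00125379, -0.00050107, -0.00180878, -0.00103036,  0.00145216,
       -0.0002126 ]), 'effort': array([ 1.12934391e-03, -5.44375169e+01, -3.62366903e+01, -7.34758260e-05,
        3.11105163e-03, -3.94859705e-05]), 'ee_pos': array([170.74572823, 522.6106201 , 249.75191872]), 'tool_rot': array([-0.57219298,  0.57261943,  0.41481457, -0.41548894]), 'ft_force': array([ 0.86205166, -0.05835162,  0.80235835]), 'moment': array([-0.00149988,  0.00602007,  0.05902765]), 'grip_width': 85.59619774661562}
```

View pics/scene0.png

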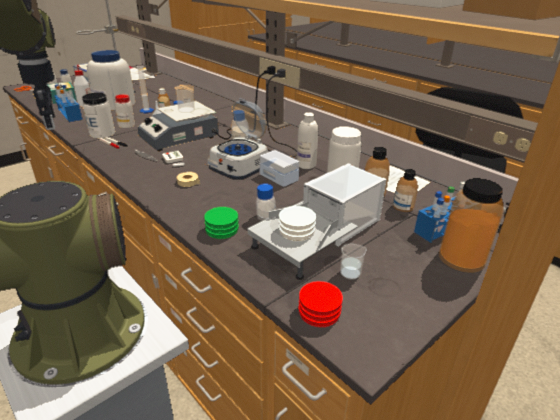

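View pics/side0.png

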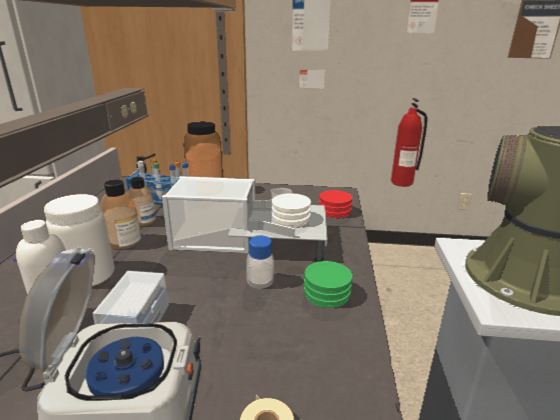

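The white stack is at scene (297,222) and side (291,212). Its look-alikes are green at scene (221,222) and red at scene (320,303). Only the white stack stands on the deck before the doorway. I'll confirm that in an enlarged crop and then measure.

Run:
```python
from h import *
import pickle
a=pickle.load(open("scene0.pkl","rb"));b=pickle.load(open("side0.pkl","rb"))
A=cv2.resize(a["image"][155:295,235:395],None,fx=4,fy=4,interpolation=cv2.INTER_CUBIC)
B=cv2.resize(b["image"][165:305,155:345],None,fx=4,fy=4,interpolation=cv2.INTER_CUBIC)
cv2.imwrite("pics/sc.png",A);cv2.imwrite("pics/si.png",B)
for c,n in((a,"scene"),(b,"side")):
    P=cloud(c); print(n,(c["depth"]>0).mean())
    D=P[(P[...,2]>52)&(P[...,2]<66)&(P[...,0]>250)&(P[...,0]<800)&(abs(P[...,1])<400)]
    print("deck",len(D), D.mean(0) if len(D) else 0)
```

```text
scene 0.990391156462585
deck 3071 [547.45836272 -76.78998457  59.35758092]
side 0.9959948979591837
deck 3763 [605.27389843  79.43895804  59.96180273]
```

View pics/sc.png

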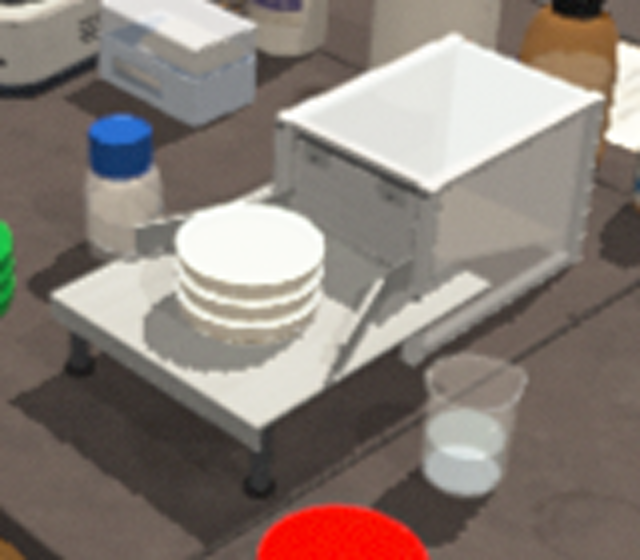

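View pics/si.png

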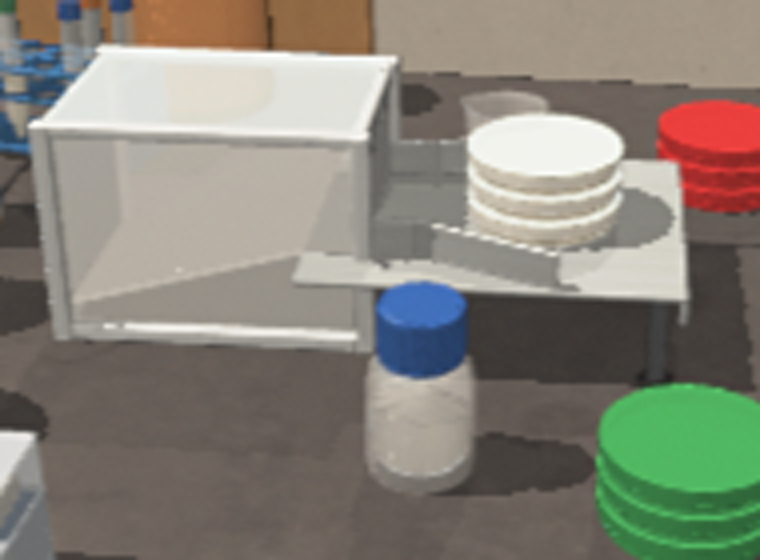

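Run:
```python
from h import *
import pickle
a=pickle.load(open("scene0.pkl","rb"));b=pickle.load(open("side0.pkl","rb"))
sc=lambda u,v:(235+(u-1.5)/4,155+(v-1.5)/4); si=lambda u,v:(155+(u-1.5)/4,165+(v-1.5)/4)
r=lambda p:np.round(p,1)
for n,p,z in [("FL",(52,298),60),("FR",(262,437),60),("RR",(490,285),60),("hoodFL",(280,118),134),("hoodFR",(434,190),134),("hoodRR",(602,98),134),("hoodRL",(456,36),134)]:
    print("scene",n,r(onz(a,*sc(*p),z)))
for n,p,z in [("FR",(680,163),60),("FL",(688,297),60),("RL",(295,282),60),("hoodFL",(370,137),134),("hoodFR",(398,58),134),("hoodRL",(32,125),134),("hoodRR",(100,47),134)]:
    print("side",n,r(onz(b,*si(*p),z)))
# stack/bottle/beaker from clouds
for c,n in((a,"scene"),(b,"side")):
    P=cloud(c);im=c["image"].astype(int)
    sat=im.max(2)-im.min(2)
    m=(abs(P[...,2]-107)<3.5)&(sat<40)&(im.min(2)>180)&(P[...,0]>300)&(P[...,0]<560)&(abs(P[...,1])<220)
    m=m.astype(np.uint8); k,l,st,ce=cv2.connectedComponentsWithStats(m)
    i=1+st[1:,4].argmax(); T=P[l==i]; 
    cn=cv2.findContours((l==i).astype(np.uint8),0,1)[0][0]
    Q=np.array([onz(c,*q[0],107)[:2] for q in cn],np.float32)
    print(n,"stack",st[i],T.mean(0),"enclosing",cv2.minEnclosingCircle(Q), "bbox",T.min(0),T.max(0))
    # blue cap
    m=(im[...,0]>120)&(im[...,2]<60)&(P[...,2]>60)&(P[...,2]<105)&(P[...,0]<650)&(abs(P[...,1])<300)
    if m.sum(): T=P[m];print(" cap",m.sum(),r(T.mean(0)),r(T.min(0)),r(T.max(0)))
# beaker base scene ellipse
print("beaker base approx",onz(a,*sc(463,470),5),"top centre",onz(a,*sc(476,378),68))
print("bottle base approx side",onz(b,*si(419,462),5),"cap top",onz(b,*si(422,300),96))
```

```text
scene FL [423.4  -8.   60. ]
scene FR [ 426.8 -190.9   60. ]
scene RR [ 642.2 -177.6   60. ]
scene hoodFL [598.4 -28.5 134. ]
scene hoodFR [ 604.8 -154.1  134. ]
scene hoodRR [ 782.5 -148.6  134. ]
scene hoodRL [781.3 -23.1 134. ]
side FR [ 427.7 -179.7   60. ]
side FL [423.1  -3.7  60. ]
side RL [633.7   5.6  60. ]
side hoodFL [596.5 -24.7 134. ]
side hoodFR [ 601.5 -146.8  134. ]
side hoodRL [779.7 -17.4 134. ]
side hoodRR [ 784.7 -141.5  134. ]
scene stack [279 206  37  20 588] [508.87008497 -94.54747923 106.24856355] enclosing ((508.7957458496094, -95.0853271484375), 45.16245651245117) bbox [ 465.24306725 -139.76034558  103.72969541] [554.08590437 -50.30496827 109.34890509]
 cap 84 [553.9  80.2  94. ] [533.8  58.7  90.3] [574.  102.3  97.4]
side stack [272 193  39  17 487] [507.87002975 -89.18721758 106.65581749] enclosing ((508.75982666015625, -89.08213806152344), 47.05253219604492) bbox [ 463.4923537  -135.90217006  103.6253304 ] [551.49121644 -46.69820507 108.38064376]
 cap 73 [560.2  99.4  84.2] [532.9  83.8  68.1] [570.9 104.9  93.9]
beaker base approx [ 544.50055079 -244.26738734    5.        ] top centre [ 550.52034572 -240.54681216   68.        ]
bottle base approx side [554.7577141   84.96704111   5.        ] cap top [552.84379434  81.14570249  96.        ]
```

```bash
cat >> h.py <<'E'
PSI=np.radians(2.07); O=np.array([604.5,-89.0,60.]); CX=np.array([np.cos(PSI),np.sin(PSI),0]); CY=np.array([-np.sin(PSI),np.cos(PSI),0]); EZ=np.array([0,0,1.])
def ch(x,y,z): return O+CX*x+CY*y+EZ*z
def ori(th,s=1):
    y=np.cos(th)*CX-np.sin(th)*EZ; x=s*CY; M=np.stack([x,y,np.cross(x,y)],1)
    q=R.from_matrix(M).as_quat(); return np.array([q[3],q[0],q[1],q[2]])
def tcp(tip,th,reach=19): return tip-(np.cos(th)*CX-np.sin(th)*EZ)*reach
E
python3 - <<'E'
from h import *
print(bot.tip_reach)
M=rot(bot.read_state()["tool_rot"]);print(M.round(2))
for d in (35,45,55):
  for s in (1,-1):
    th=np.radians(d)
    for t in [(-200,0,150),(-200,0,20),(-60,0,20),(20,0,20)]:
        q=bot.ik(tcp(ch(*t),th),ori(th,s)); print(d,s,t,None if q is None else np.round(q,2))
E
```

```text
19.0
[[ 0.31 -0.   -0.95]
 [ 0.95 -0.    0.31]
 [-0.   -1.    0.  ]]
35 1 (-200, 0, 150) None
35 1 (-200, 0, 20) None
35 1 (-60, 0, 20) [-0.38  0.36  2.21  2.34  0.48  2.07]
35 1 (20, 0, 20) [-0.31  0.47  2.01  2.33  0.39  2.14]
35 -1 (-200, 0, 150) [-0.63 -0.31  2.45  1.3   0.55 -0.11]
35 -1 (-200, 0, 20) None
35 -1 (-60, 0, 20) [-0.38  0.36  2.21  2.34  0.48 -1.07]
35 -1 (20, 0, 20) [-0.31  0.47  2.01  2.33  0.39 -1.  ]
45 1 (-200, 0, 150) None
45 1 (-200, 0, 20) [-0.56  0.07  2.47  1.77  0.42  2.48]
45 1 (-60, 0, 20) None
45 1 (20, 0, 20) None
45 -1 (-200, 0, 150) [-0.56 -0.31  2.36  0.84  0.56  0.37]
45 -1 (-200, 0, 20) [-0.56  0.07  2.47  1.77  0.42 -0.66]
45 -1 (-60, 0, 20) [-0.35  0.31  2.14  1.78  0.28 -0.5 ]
45 -1 (20, 0, 20) [-0.29  0.44  1.94  1.56  0.23 -0.22]
55 1 (-200, 0, 150) [-0.5  -0.27  2.26  0.49  0.67 -2.42]
55 1 (-200, 0, 20) None
55 1 (-60, 0, 20) None
55 1 (20, 0, 20) [-0.26  0.44  1.85  0.58  0.31 -2.38]
55 -1 (-200, 0, 150) [-0.5  -0.27  2.26  0.49  0.67  0.73]
55 -1 (-200, 0, 20) [-0.5   0.04  2.38  1.06  0.34  0.09]
55 -1 (-60, 0, 20) [-0.32  0.3   2.05  0.79  0.29  0.5 ]
55 -1 (20, 0, 20) [-0.26  0.44  1.85  0.58  0.31  0.76]
```

Run:
```python
from h import *
th=np.radians(50)
for y in(-8,0,8):
  for t in [(-205,y,130),(-205,y,24)]+[(x,y,20) for x in range(-205,40,30)]:
    q=bot.ik(tcp(ch(*t),th),ori(th,-1)); print(t,None if q is None else np.round(q,2))
bot.move_gripper(40)
bot.move_to(tcp(ch(-205,0,200),th),ori(th,-1))
s=bot.read_state();print(s["clock"],s["ee_pos"],s["joint_positions"].round(2),s["grip_width"],s["ft_force"])
for n in("scene","side","wrist"):
    cv2.imwrite(f"pics/{n}1.png",bot.read_camera(n)["image"])
```

```text
(-205, -8, 130) [-0.56 -0.25  2.34  0.73  0.58  0.45]
(-205, -8, 24) [-0.56  0.03  2.43  1.38  0.38 -0.28]
(-205, -8, 20) [-0.56  0.05  2.43  1.42  0.38 -0.32]
(-175, -8, 20) [-0.51  0.11  2.36  1.43  0.34 -0.28]
(-145, -8, 20) [-0.46  0.16  2.3   1.42  0.31 -0.23]
(-115, -8, 20) [-0.42  0.21  2.23  1.39  0.29 -0.16]
(-85, -8, 20) [-0.38  0.27  2.16  1.33  0.27 -0.08]
(-55, -8, 20) [-0.35  0.32  2.08  1.25  0.26  0.03]
(-25, -8, 20) [-0.32  0.37  2.01  1.15  0.25  0.15]
(5, -8, 20) [-0.3   0.41  1.93  1.04  0.25  0.28]
(35, -8, 20) [-0.28  0.46  1.85  0.93  0.25  0.41]
(-205, 0, 130) [-0.54 -0.26  2.34  0.71  0.57  0.48]
(-205, 0, 24) [-0.54  0.03  2.44  1.4   0.36 -0.27]
(-205, 0, 20) [-0.54  0.04  2.44  1.44  0.36 -0.32]
(-175, 0, 20) [-0.48  0.1   2.37  1.45  0.33 -0.28]
(-145, 0, 20) [-0.43  0.15  2.3   1.44  0.3  -0.23]
(-115, 0, 20) [-0.39  0.21  2.23  1.4   0.28 -0.16]
(-85, 0, 20) [-0.36  0.26  2.16  1.34  0.26 -0.07]
(-55, 0, 20) [-0.33  0.31  2.09  1.25  0.25  0.04]
(-25, 0, 20) [-0.31  0.36  2.01  1.15  0.24  0.16]
(5, 0, 20) [-0.29  0.41  1.93  1.04  0.24  0.3 ]
(35, 0, 20) [-0.27  0.46  1.86  0.92  0.24  0.43]
(-205, 8, 130) [-0.51 -0.27  2.35  0.69  0.55  0.52]
(-205, 8, 24) [-0.51  0.02  2.44  1.41  0.35 -0.27]
(-205, 8, 20) [-0.51  0.03  2.45  1.45  0.34 -0.31]
(-175, 8, 20) [-0.46  0.09  2.38  1.47  0.31 -0.28]
(-145, 8, 20) [-0.41  0.15  2.31  1.45  0.28 -0.23]
(-115, 8, 20) [-0.37  0.2   2.24  1.41  0.26 -0.16]
(-85, 8, 20) [-0.34  0.26  2.17  1.35  0.25 -0.07]
(-55, 8, 20) [-0.31  0.31  2.09  1.26  0.23  0.05]
(-25, 8, 20) [-0.29  0.36  2.02  1.15  0.23  0.18]
(5, 8, 20) [-0.27  0.41  1.94  1.03  0.23  0.32]
(35, 8, 20) [-0.25  0.46  1.86  0.9   0.23  0.46]
2.95 [387.6359285  -96.51019847 274.59934189] [-0.54 -0.38  2.24  0.54  0.74  0.69] 40.070573353307886 [-0.49141663  0.07385983 -0.37064133]
```

View pics/wrist1.png

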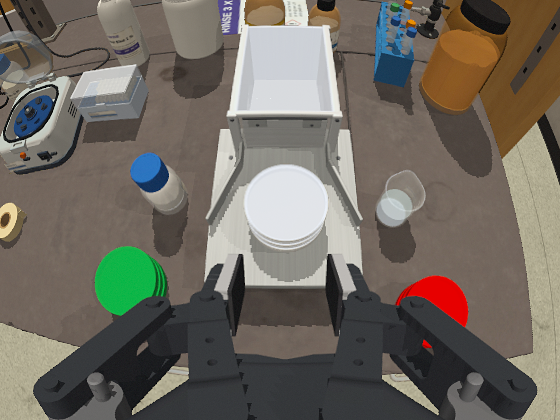

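View pics/side1.png

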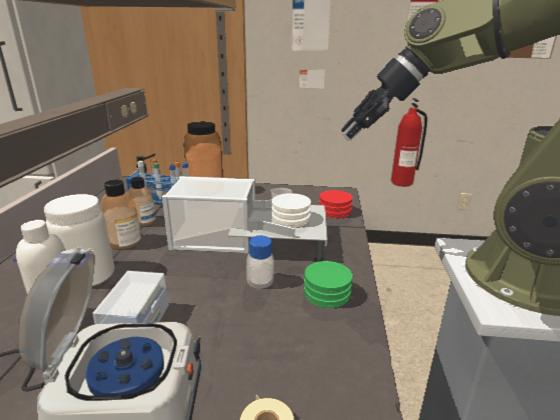

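The wrist view shows the stack at (286,204), the deck's front corners at (206,281) and (362,288), the hood's top front corners at (229,113) and (340,116), and the fingertips at (242,257) and (330,257). I'll use this view to cross-check the lateral position and the fingertip reach.

Run:
```python
from h import *
s=bot.read_state(); c=bot.read_camera("wrist"); M=np.array(c["mount"]).reshape(4,4); f=foc(c)
Rt=rot(s["tool_rot"]); p=np.array(s["ee_pos"])
def wr(u,v):
    du,dv=u-c["cx"],v-c["cy"]; r=np.hypot(du,dv); a=r/f
    return np.array([np.sin(a)*du/r,np.sin(a)*dv/r,np.cos(a)])
def onzw(u,v,z):
    d=Rt@M[:3,:3]@wr(u,v); e=Rt@M[:3,3]+p; return e+d*(z-e[2])/d[2]
def dep(u,v):
    w=wr(u,v); P=w/w[2]*c["depth"][v,u]; return (M@np.r_[P,1])[:3]
tc=lambda w:np.array([(w-O)@CX,(w-O)@CY,w[2]-60]).round(1)
for n,u,v,z in [("FL",206,281,60),("FR",362,288,60),("hFL",229,114,134),("hFR",340,117,134),("hRR",331,28,134),("hRL",248,26,134),("guideL",206,218,82),("guideR",362,222,82)]:
    w=onzw(u,v,z); print(n,w.round(1),tc(w))
im=c["image"]; W=[]
g=(im.min(2)>225).astype(np.uint8); k,l,st,ce=cv2.connectedComponentsWithStats(g)
lab=l[204,286]; print("stack comp",st[lab],ce[lab])
h=[q[0] for q in cv2.findContours((l==lab).astype(np.uint8),0,1)[0][0]]
Q=np.array([onzw(*q,107)[:2] for q in h if q[1]<210],np.float32)
A=np.c_[2*Q,np.ones(len(Q))]; x=np.linalg.lstsq(A,(Q**2).sum(1),rcond=None)[0]; print("stack",x[:2],np.sqrt(x[2]+x[0]**2+x[1]**2),tc(np.r_[x[:2],107]))
for u,v in [(240,262),(330,262),(238,300),(234,270),(338,270)]: print("tool pt",(u,v),dep(u,v).round(1))
P=np.array([dep(u,v) for v in range(245,330) for u in range(205,365) if 0<c["depth"][v,u]<260])
P=P[(abs(P[:,0])<60)&(abs(P[:,2])<30)];print(len(P),P.max(0),P.min(0))
```

```text
FL [426.7  -6.3  60. ] [-174.7   89.1    0. ]
FR [ 425.4 -181.7   60. ] [-182.4  -86.2    0. ]
hFL [601.2 -25.3 134. ] [-1.  63.8 74. ]
hFR [ 601.4 -150.7  134. ] [ -5.3 -61.5  74. ]
hRR [ 777.4 -149.5  134. ] [170.6 -66.7  74. ]
hRL [777.2 -27.8 134. ] [174.8  54.9  74. ]
guideL [494.5  -3.5  82. ] [-106.9   89.4   22. ]
guideR [ 496.3 -179.3   82. ] [-111.4  -86.3   22. ]
stack comp [     0      0    560    420 231654] [279.44430487 210.14079619]
stack [1111.09197941  -35.74821105] 572.6407467689861 [508.2  34.9  47. ]
tool pt (240, 262) [-19.9   6.8   9.6]
tool pt (330, 262) [20.4  7.1  9.5]
tool pt (238, 300) [-19.7  -6.7  -2. ]
tool pt (234, 270) [-21.   -3.4  10.7]
tool pt (338, 270) [22.4 -3.4 10.8]
5120 [33.85314847 17.83958367 17.71127165] [-33.68880883 -53.08033462 -11.6508801 ]
```

The wrist view agrees with the doorway at (604.5, -89) to about 2 mm, and the fingertips match the stated reach. I'll lower behind the stack and begin pushing.

Run:
```python
from h import *
th=np.radians(50)
bot.servo_line(tcp(ch(-203,0.5,18),th),ori(th,-1),speed=120)
s=bot.read_state();print(s["clock"],s["ft_force"])
hit=bot.servo_line(tcp(ch(-110,0,18),th),ori(th,-1),speed=60,until_force=12)
s=bot.read_state();print(hit,s["clock"],s["ft_force"],s["ee_pos"])
for n in("scene","side","wrist"):
    cv2.imwrite(f"pics/{n}2.png",bot.read_camera(n)["image"])
a=cv2.imread("pics/scene2.png")[155:295,235:395];b=cv2.imread("pics/side2.png")[145:285,180:340]
cv2.imwrite("pics/c2.png",np.hstack([cv2.resize(x,(400,350),interpolation=cv2.INTER_CUBIC) for x in(a,b)]))
```

```text
4.85 [ 0.63186744  0.19831138 -0.18791999]
False 6.55 [ 0.63641676  0.28965195 -0.08658901] [482.18703894 -93.47889717  92.56523726]
```

View pics/c2.png

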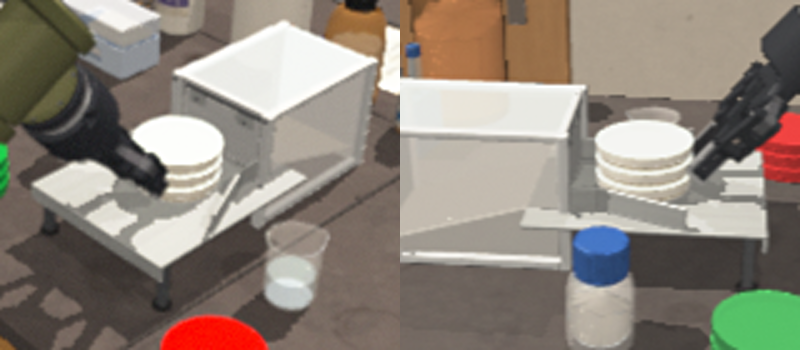

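View pics/wrist2.png

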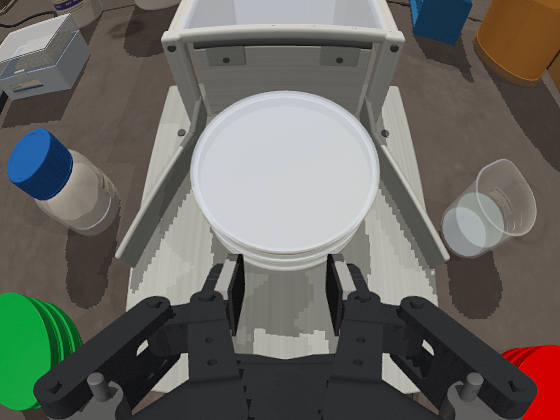

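The wrist view shows the stack cradled at u=285, on the chute's midline (posts at 163 and 405, mid 284). I'll go on through the flap.

Run:
```python
from h import *
th=np.radians(50)
hit=bot.servo_line(tcp(ch(-20,0,18),th),ori(th,-1),speed=50,until_force=12)
s=bot.read_state();print(hit,s["clock"],s["ft_force"],s["ee_pos"])
for n in("scene","side","wrist"):
    cv2.imwrite(f"pics/{n}3.png",bot.read_camera(n)["image"])
a=cv2.imread("pics/scene3.png")[155:295,235:395];b=cv2.imread("pics/side3.png")[145:285,160:320]
cv2.imwrite("pics/c3.png",np.hstack([cv2.resize(x,(400,350),interpolation=cv2.INTER_CUBIC) for x in(a,b)]))
```

```text
False 8.65 [ 0.22166101 -0.3657146   0.49929913] [572.20647248 -90.18102419  92.59484872]
```

View pics/c3.png

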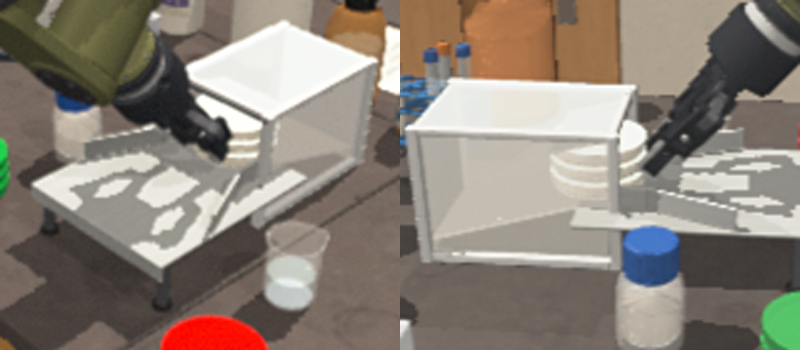

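View pics/wrist3.png

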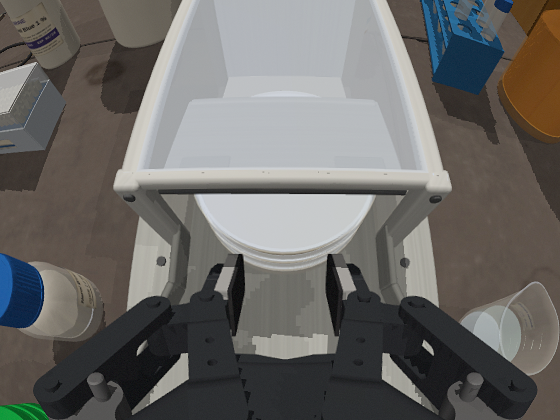

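The flap is lifted on the stack, and the fingers are clear of both posts and the lintel. Now the last push over the edge.

Run:
```python
from h import *
th=np.radians(50)
hit=bot.servo_line(tcp(ch(0,0,18),th),ori(th,-1),speed=40,until_force=12)
s=bot.read_state();print(hit,s["clock"],s["ft_force"],s["ee_pos"])
cs=[bot.read_camera(n)["image"] for n in("side","wrist")]
hit=bot.servo_line(tcp(ch(-12,0,18),th),ori(th,-1),speed=40); bot.dwell(.5)
cs+=[bot.read_camera(n)["image"] for n in("side","wrist")]
print(bot.read_state()["clock"])
f=lambda x,w:cv2.resize(x[145:285,160:320] if w else x[:,70:490],(400,300),interpolation=cv2.INTER_CUBIC)
cv2.imwrite("pics/c4.png",np.vstack([np.hstack([f(cs[0],1),f(cs[1],0)]),np.hstack([f(cs[2],1),f(cs[3],0)])]))
```

```text
False 9.45 [-0.48896998  0.3032866   0.14861572] [592.13600689 -89.37624258  92.3796547 ]
10.6
```

View pics/c4.png

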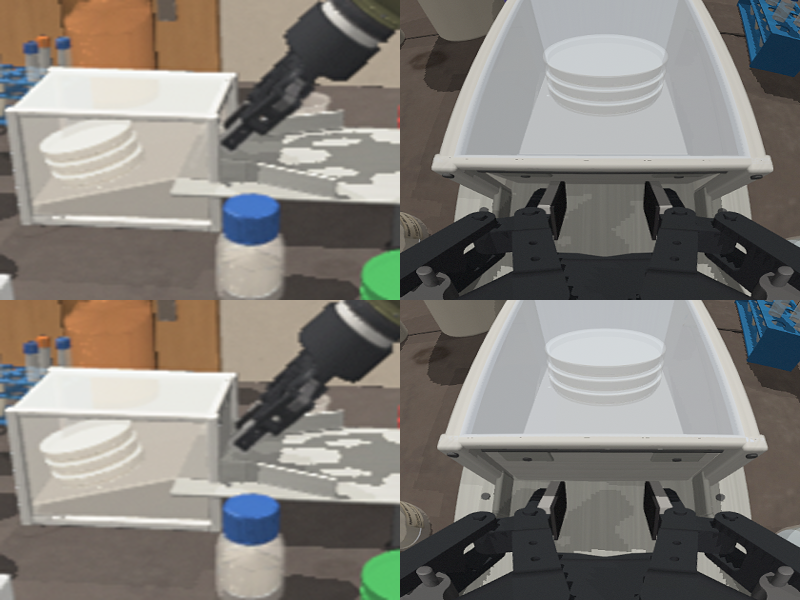

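The stack slid down upright to the end wall at side-crop (90,450), and the flap is dropping behind the fingers. I'll draw back, raise clear and check.

Run:
```python
from h import *
th=np.radians(50)
bot.servo_line(tcp(ch(-150,0,18),th),ori(th,-1),speed=80)
bot.servo_line(tcp(ch(-205,0,160),th),ori(th,-1),speed=120)
bot.dwell(1)
s=bot.read_state();print(s["clock"],s["ft_force"])
cs=[bot.read_camera(n)["image"] for n in("scene","side","wrist")]
a=cs[0][155:295,235:395];b=cs[1][165:305,155:345];w=cs[2][:,70:490]
f=lambda x:cv2.resize(x,(400,300),interpolation=cv2.INTER_CUBIC)
cv2.imwrite("pics/c5.png",np.vstack([np.hstack([f(a),f(b)]),np.hstack([f(w),f(cs[1])])]))
c=bot.read_camera("side");im=c["image"].astype(int);P=cloud(c)
m=(im[...,0]>120)&(im[...,2]<60)&(P[...,2]>60)&(P[...,2]<105)&(P[...,0]<650)&(abs(P[...,1])<300);print("cap",P[m].mean(0))
```

```text
14.8917 [ 0.65747222 -0.43374873  0.52002272]
cap [559.4435529  100.02345099  83.62189597]
```

View pics/c5.png

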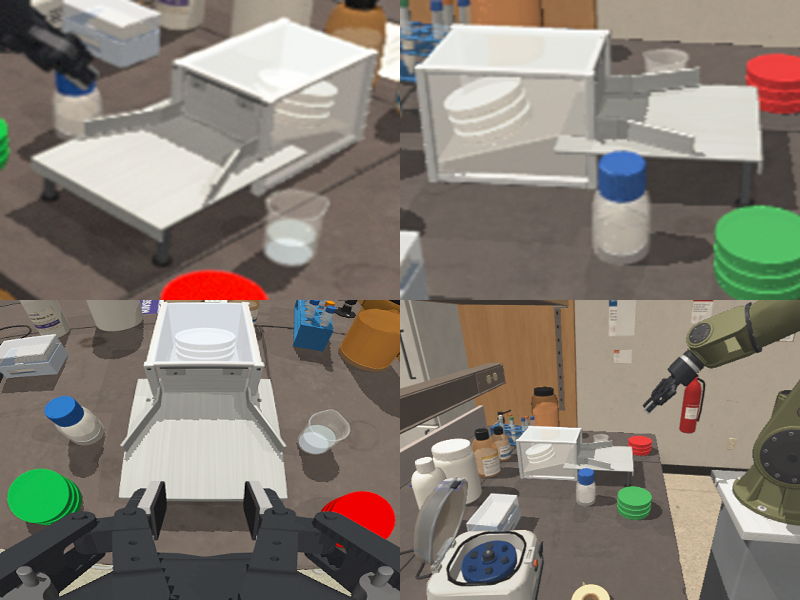

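The flap hangs shut (scene crop (215,105)), the stack lies on the slide inside the hood, and the bottle and beaker have not moved. The arm is clear, so I'm handing in.

```bash
python3 -c "
from rig import bot
print(bot.finish_job())"
```

```text
the job is handed in; nothing more can be done
None
```

The white dish stack is inside the hood and the job is handed in. I pushed it along the deck between two half-open fingers tilted 50°, through the flap and over the slide top. Then I drew the fingers back out and raised the arm clear.

**Last checks:**
- **Stack:** it stands upright on the slide, against the hood's end wall.
- **Flap:** it hangs shut.
- **Bottle and beaker:** the bottle's cap moved less than 1 mm by measurement, which is within noise. I checked the beaker only by eye, and it looks unmoved.
- **Limits:** the clock read about 15 s of the 38 s allowed. The wrist force was under 1 N at every reading, and the 12 N stop never tripped during the push.

**Disagreements:**
- The scene and side cameras differed by about 5 mm in y, so I averaged them. The wrist view agreed with that average to about 2 mm at the doorway.
- The wrist view put the chute's heading about 2° off the fixed cameras' value. I kept the fixed cameras' value, and the stack stayed centred in the chute throughout.
- My circle fit of the stack in the wrist image failed, so there I judged the centring by eye.

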